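# Wind the music box and hold it up to play

## Robot

A 7-joint arm with a two-finger parallel gripper is mounted at the origin on the work surface. World frame = base frame: x ahead of the robot, y to its left, z up, the work surface at z = 0. Lengths are in m, angles in rad, forces in N, time in s.
With the tool pointing down it reaches from about 0.4 to 0.85 m from the base axis. Payload 10.4 kg.
Tool frame: the origin (TCP) lies at the very end of the fingers, on their centre line; the grasp point (between the pads) lies 19 mm behind it (r.pinch_z is the distance from the TCP to the grasp point, in m); z points along the fingers, y is the line along which they close (so a half turn about z gives the same grasp; the last joint's range is limited). The gripper opens to 87 mm and grips with 3 to 60 N. Pads are 19 mm wide; open, the fingers measure 117 mm over their backs; the gripper's body (75 mm by 190 mm) begins 51 mm behind the grasp point.
Start: joints at [-1.351, 0.332, -0.065, 1.46, 0.022, 1.35, -0.088], TCP at [0.15, 0.607, 0.223] pointing down, gripper open.
Joint ranges: [-2.6, 2.6], [-0.5, 2.12], [-1.47, 1.34], [0.16, 2.42], [-1.27, 4.41], [0.06, 2.06], [-2.6, 2.6]. Speed limits (rad/s): [2.22, 2.22, 2.79, 2.79, 3.14, 3.14, 3.14].

## Interface

Orientations are given as a unit quaternion [x, y, z, w].
In Python, from bench import r, camera gives the robot as it stands. The module is installed in compiled form; this text tells all that it offers.
- The arm moves only by the shell command python3 -m pendant 'ROWS' [FORCE]. ROWS is JSON, a list of rows, each an object with "dp": the shift along the tool's x, y, z as a fraction of full scale, a list of three; "rotation": the turn, a rotation vector about the tool's x, y, z as a fraction of full scale, a list of three; "jaw": the opening, from 0 (shut) to 1 (fully open). A call has 1 to 8 rows; each row is the pose to reach, as a shift and turn from the pose commanded when the call began, along the tool's axes at that moment, turning the shorter way round; what a row does not reach only later rows make up. Full scale, the value 1, is 0.15 m for a shift and 2 pi rad for a turn. A row lasts 1/8 s, in which the tool goes at most 62.5 mm and 10.7 degrees, less where a joint would pass 70% of its speed; a pose out of reach is approached as far as the arm can. A call with a number of a shift or a turn outside -1 to 1 is refused whole. A call with a gripper value outside its range is refused whole. The fingers move at their own pace and stop on an object; FORCE is the grip in N (left out, the last holds). Time passes only in rows, so rows that repeat a pose let the fingers close. It gives the time, the measured TCP pose, the force, the opening and the grip force at its end, in the units of the state.
- r.read_state(): the state, without advancing time (a new reading comes with each control period).
- camera(name): name is "scene" or "top"; returns a dict with "image" (420x560x3 uint8, red, green, blue), "z_map" (420x560 float32, m along the optical axis (not along the pixel's ray), 0 where there is no reading), "mtx" (3x3 intrinsics, pixels), "distortion" ([k1, k2, p1, p2, k3] as OpenCV has them; the pictures are not rectified), "T" (4x4, takes a point from camera to world coordinates). Camera axes: x right, y down, z forward; pixel columns grow to the right and rows downward; lengths in m; the calibration is good to about 2 mm. A picture is of the moment at which its call begins.
- r.close_job(): hands the job in; it is judged then, once.
The state is a dict: "time": time; "joint_positions": joint angles; "joint_vel": joint speeds; "joint_torque": joint torques, N m; "ee_pos": TCP position; "eef_rot": TCP orientation; "ft_force": force on the tool from outside, world axes, zero at the start; "torque": the same for the moment, N m; "width": finger opening in m; "grip_force": force on a finger pad.
Only numpy, scipy, OpenCV 4.12 (cv2) and the standard library are available. Lean on these libraries where they do the work, as an engineer would, in place of code of your own. Each camera call takes 0.05 s, during which the arm holds its last target. There are 200 camera calls.

## Task

Wind the music box fully: turn the winged key on its top clockwise, in several partial turns, until it comes to its stop, while the box sits in its stand. Then take the box by its two long sides, not by the key, lift it straight up out of the stand so that the stop pin beneath it drops and it can play, and hold it level and steady about 10 cm above the stand; finish while still holding it there. Never tip the box, and leave the other things in the cubby where they are.

Things in the scene. Friction and masses are not known exactly. Their poses are not given: they have to be found in the camera images.
- music_box: Dark walnut music box with a thin brass band round it and a small window, 56 (its x) x 104 (its y) x 52 mm high, about 0.45 kg, the only box with a key on top. Origin: centre of its underside; z up. It sits loose in the stand with 3 mm play at each side. Its centre of mass is at its middle. Grasp it across its 56 mm width (its x axis) over its centre; the key stands between the fingers.
- key_grip (a point): Centre of the wing of the brass key on the box's top, 17 mm above the box's top face, on the key's upright axis (the centre of the box). The wing is a flat plate 34 mm wide (the point's x axis), 10 mm thick (its y axis) and 18 mm high, from 8 to 26 mm above the box's top; pinch it across its thickness. The point turns with the key.
- key (a joint): Winding angle of the key in rad, growing clockwise seen from above; 0 = run down (wing's x axis along the box's x axis), 4.8 = fully wound, a firm stop. Starts at 0.2 to 1.3. Turning takes 0.05 to 0.08 N m. A ratchet-like drag keeps it where it is left, it does not spring back.
- stop_pin (a joint): Stop pin under the middle of the box, m: 0 = pushed in flush by the stand (silent), 0.006 = dropped out (plays). Light spring, under 1 N.
- stand: Fixed black plastic stand, 76 (x) x 124 (y) mm, with a floor 12 mm above the table and a rim 7 mm thick whose top is 20 mm above the table. Origin: centre of its underside on the table; the box sits with its axes along the stand's and its underside 12 mm above this origin.
- organiser: Bystander: grey plastic organiser with clip-on lid, 116 x 166 x 64 mm. Origin: centre of underside. It and the stand may swap sides, left or right.
- coasters: Bystander: stack of round ceramic coasters, 94 mm across, 36 mm high. Origin: centre of underside.
- card_box: Bystander: low dark wooden card box without a key, 66 x 92 x 30 mm. Origin: centre of underside.
- remote: Bystander: orange remote control lying flat, 45 x 160 (its y) x 18 mm. Origin: centre of underside.
- photo_frame: Bystander: standing stainless steel photo frame, 55 x 125 x 105 mm high. Origin: centre of underside.
- plant_pot: Bystander: small terracotta pot with a plant, 84 mm across the rim, 65 mm high, leaves to 105 mm. Origin: centre of underside.
Not all that is in view belongs to the job. What is shaped like the music_box but pink or purple is not meant.

How it is judged:
On the way, in this order (a step that is already met when the one before it is completed fails the run):
1. the key is fully wound while the box sits in its stand (value of joint key above 4.5 rad and z of music_box in the frame of stand below 0.02 m), for 0.2 s.
2. the box is lifted clear of its stand, level, and held there (z of music_box in the frame of stand between 0.075 and 0.155 m and angle between music_box's own z axis and vertical below 0.08 rad), for 0.5 s.
At the end, for the whole second after the job is handed in: Key within 0.3 rad of its stop; box held by fingers on its sides, not the key, its underside 63 to 143 mm above the stand's floor, within 50 mm of straight above, level to 0.08 rad, pin out, still (20 mm/s, 0.15 rad/s), off the stand; no bystander moved 30 mm (all of step 2 and horizontal distance between music_box and stand below 0.05 m and value of joint key above 4.5 rad and value of joint stop_pin above 0.004 m and linear speed of music_box below 0.02 m/s and angular speed of music_box below 0.15 rad/s and contact force between the fingers and music_box above 1 N and contact force between the fingers and key below 0.5 N and contact force between music_box and stand below 0.1 N and distance of each of organiser, coasters, card_box, remote, photo_frame, plant_pot from where it was at the start of the episode below 0.03 m); the arm keeps its last pose, push and grip.
It fails at once if the music box is tipped more than 0.3 rad (angle between music_box's own z axis and vertical above 0.3 rad).
It fails at once if the box is hung from its key (z of music_box in the frame of stand above 0.03 m and contact force between the fingers and key above 1 N).
It fails at once if a bystander is pushed 30 mm or more (distance of any of organiser, coasters, card_box, remote, photo_frame, plant_pot from where it was at the start of the episode above 0.03 m).
It also fails if it takes over 72 s, if anything falls off the work surface, if the arm or the gripper's body presses on something with over 40 N, if the wrist force passes 120 N, or if a joint passes its speed limit or range.

## Working session

There is one attempt and no reset: what is moved stays moved. The work goes in short steps, Python scripts to look and compute and a shell command to move; the robot and the scene stay as the last step left them, time stands still between calls to the robot, and variables do not carry over. Pictures are saved under pics/ and viewed, at most 10 in all, crops included, and the job is handed in when it is done.

```bash
mkdir -p pics; python3 - <<'E'
from bench import r,camera
import cv2,numpy as np,pickle
for n in("scene","top"):
    c=camera(n); pickle.dump(c,open(n+'.pkl','wb')); cv2.imwrite(f'pics/{n}0.png',c['image'][:,:,::-1]); print(n,c['mtx'].round(1).tolist(),np.round(c['distortion'],4),c['T'].round(3).tolist())
s=r.read_state(); print({k:np.round(v,3).tolist() for k,v in s.items()}, r.pinch_z)
E
```

```text
scene [[474.4, 0.0, 285.3], [0.0, 474.4, 212.8], [0.0, 0.0, 1.0]] [-0.1329  0.      0.      0.      0.    ] [[0.785, 0.399, -0.473, 1.092], [0.619, -0.518, 0.59, -0.657], [-0.01, -0.756, -0.654, 0.829], [0.0, 0.0, 0.0, 1.0]]
top [[492.0, 0.0, 280.0], [0.0, 492.0, 204.8], [0.0, 0.0, 1.0]] [-0.0744  0.      0.      0.      0.    ] [[0.031, -0.979, 0.199, 0.292], [-0.999, -0.032, 0.002, 0.005], [0.004, -0.199, -0.98, 1.386], [0.0, 0.0, 0.0, 1.0]]
{'time': 0.1, 'joint_positions': [-1.351, 0.333, -0.065, 1.461, 0.022, 1.35, -0.088], 'joint_vel': [-0.001, -0.002, 0.001, -0.001, 0.001, -0.0, -0.001], 'joint_torque': [0.002, -62.454, 0.025, -39.072, -0.061, 0.037, 0.0], 'ee_pos': [0.15, 0.606, 0.222], 'eef_rot': [0.121, 0.993, -0.001, -0.0], 'ft_force': [-0.399, 0.151, -0.297], 'torque': [-0.027, 0.022, 0.025], 'grip_force': 0.0, 'width': 0.087} 0.0187
```

View pics/scene0.png

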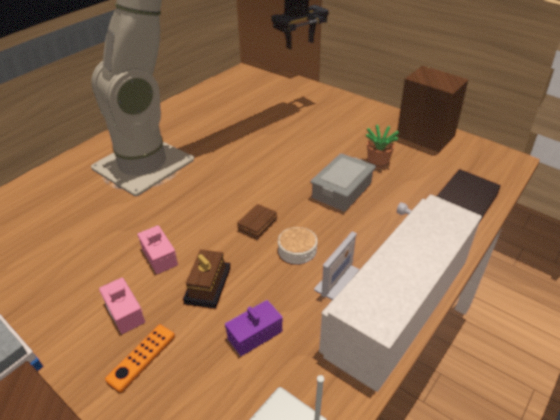

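View pics/top0.png

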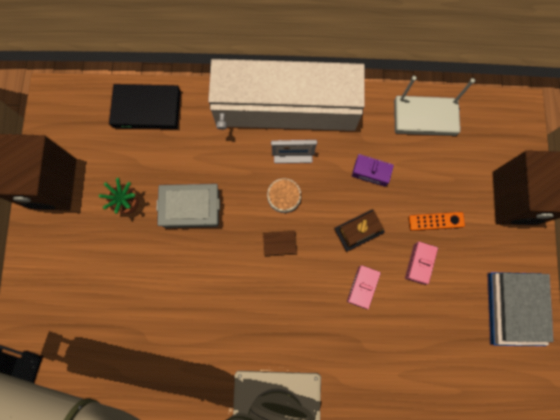

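Candidates for the music box in the top view: the dark box with a brass key in a black stand (360,229), pink boxes (365,287) and (423,262), a purple box (373,170), and a keyless dark card box (280,243). Only the first is walnut with a key and sits in a stand. I'll measure it and confirm it in a crop.

```bash
cat > h.py <<'E'
import numpy as np,cv2
def cloud(c):
    K,d,T=c['mtx'],np.array(c['distortion'],float),c['T']
    v,u=np.mgrid[:420,:560]
    p=cv2.undistortPoints(np.stack([u,v],-1).reshape(-1,1,2).astype(float),K,d).reshape(420,560,2)
    z=c['z_map'][...,None]
    P=np.concatenate([p*z,z],-1)@T[:3,:3].T+T[:3,3]
    P[c['z_map']<=0]=np.nan
    return P
def rect(P):
    (x,y),(w,h),a=cv2.minAreaRect((P[:,:2]*1000).astype(np.float32))
    if w>h: w,h,a=h,w,a+90
    a=a%180
    return f"c=({x:.1f},{y:.1f}) short={w:.1f} along {a:.1f}deg long={h:.1f} n={len(P)} med=({np.median(P[:,0])*1e3:.1f},{np.median(P[:,1])*1e3:.1f})"
E
python3 - <<'E'
from h import *; import pickle
for n,(u,v) in (("top",(360,229)),("scene",(206,270))):
    c=pickle.load(open(n+'.pkl','rb')); P=cloud(c)
    u0,u1,v0,v1=u-40,u+40,v-40,v+40
    Q=P[v0:v1,u0:u1].reshape(-1,3); 
    cen=np.nanmedian(P[v-3:v+3,u-3:u+3].reshape(-1,3),0); print(n,cen.round(4))
    near=np.linalg.norm(Q[:,:2]-cen[:2],axis=1)<0.08
    for lo,hi in ((.054,.07),(.075,.1),(.015,.027),(.008,.1)):
        S=Q[near&(Q[:,2]>lo)&(Q[:,2]<hi)]
        print(lo,hi,rect(S) if len(S)>4 else len(S), S[:,2].mean().round(4) if len(S) else '')
    rgb=c['image'][v0:v1,u0:u1].reshape(-1,3).astype(int)
    hsv=cv2.cvtColor(c['image'][v0:v1,u0:u1],cv2.COLOR_RGB2HSV).reshape(-1,3)
    m=near&(Q[:,2]>.07); print('key hsv',np.median(hsv[m],0), 'z',np.percentile(Q[m,2],[5,50,95]))
    cv2.imwrite(f'pics/{n}c.png',cv2.resize(c['image'][v0:v1,u0:u1,::-1],None,fx=5,fy=5,interpolation=cv2.INTER_CUBIC))
a=cv2.imread('pics/topc.png');b=cv2.imread('pics/scenec.png');cv2.imwrite('pics/crop1.png',np.hstack([a,b]))
E
```

```text
top [ 0.5001 -0.2099  0.0656]
0.054 0.07 c=(506.8,-217.4) short=56.3 along 27.8deg long=105.3 n=724 med=(506.0,-213.1) 0.0626
0.075 0.1 c=(506.1,-216.9) short=10.3 along 78.2deg long=33.5 n=52 med=(505.7,-216.2) 0.0872
0.015 0.027 c=(506.3,-216.7) short=75.9 along 28.2deg long=125.3 n=262 med=(492.0,-194.7) 0.0192
0.008 0.1 c=(511.9,-214.2) short=87.8 along 28.0deg long=126.3 n=1197 med=(501.1,-210.3) 0.0492
key hsv [ 18. 183. 164.] z [0.07293708 0.08722018 0.09102442]
scene [ 0.521  -0.2235  0.0659]
0.054 0.07 c=(509.9,-218.2) short=58.9 along 27.9deg long=108.1 n=914 med=(516.9,-227.6) 0.0637
0.075 0.1 c=(510.6,-218.8) short=9.5 along 77.2deg long=36.4 n=90 med=(513.4,-220.9) 0.0863
0.015 0.027 c=(509.3,-217.5) short=78.1 along 27.9deg long=128.4 n=445 med=(535.3,-251.3) 0.0203
0.008 0.1 c=(509.3,-217.5) short=78.1 along 27.9deg long=128.4 n=1904 med=(525.3,-231.9) 0.0473
key hsv [ 18. 152. 152.] z [0.07614255 0.087891   0.09180015]
```

View pics/crop1.png

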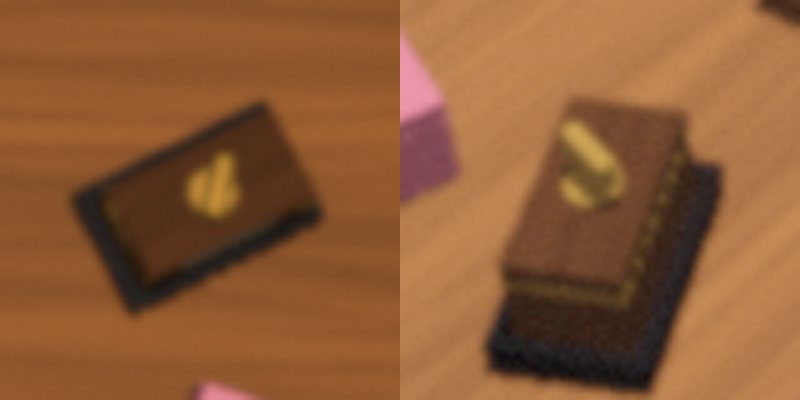

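The crop confirms it: a walnut box with a brass band and brass key in the black stand. Both views agree on the centre, about (0.507, -0.217). The box x axis lies at 28° and the wing thickness at 78°, so the key angle is about 0.70 rad, within its range. I'm moving over it in an arc at the present height.

```bash
for i in 1; do :; done
python3 -m pendant '[{"dp":[-1,-0.94,0],"rotation":[0,0,0],"jaw":1},{"dp":[-1,-0.94,0],"rotation":[0,0,0],"jaw":1},{"dp":[-1,-0.94,0],"rotation":[0,0,0],"jaw":1},{"dp":[-1,-0.94,0],"rotation":[0,0,0],"jaw":1},{"dp":[-1,-0.94,0],"rotation":[0,0,0],"jaw":1}]' 20
python3 -m pendant '[{"dp":[-1,-0.94,0],"rotation":[0,0,0],"jaw":1},{"dp":[-1,-0.94,0],"rotation":[0,0,0],"jaw":1},{"dp":[-1,-0.94,0],"rotation":[0,0,0],"jaw":1},{"dp":[-1,-0.94,0],"rotation":[0,0,0],"jaw":1},{"dp":[-1,-0.94,0],"rotation":[0,0,0],"jaw":1}]'
python3 -c "
from bench import r;s=r.read_state();print(s['joint_positions'],s['ee_pos'],s['eef_rot'])"
```

```text
time: 0.72
ee_pos: [0.2624, 0.4333, 0.2227]
eef_rot: [0.122, 0.993, 0.0, -0.0]
ft_force: [-0.8, 0.4, 0.9]
width: 0.0867
grip_force: 0.0
time: 1.35
ee_pos: [0.3737, 0.2617, 0.2225]
eef_rot: [0.121, 0.993, 0.0, 0.0]
ft_force: [-1.3, 0.9, 0.8]
width: 0.087
grip_force: 0.0
[-0.93513436 -0.05296006  0.21744155  1.89416819  0.01177731  1.29903938
  0.60674292] [0.37367444 0.26171426 0.22254463] [1.21154201e-01 9.92633696e-01 6.90598156e-05 1.15713511e-05]
```

```bash

python3 -m pendant '[{"dp":[-1,-0.94,0],"rotation":[0,0,0],"jaw":1},{"dp":[-1,-0.94,0],"rotation":[0,0,0],"jaw":1},{"dp":[-1,-0.94,0],"rotation":[0,0,0],"jaw":1},{"dp":[-1,-0.94,0],"rotation":[0,0,0],"jaw":1},{"dp":[-1,-0.94,0],"rotation":[0,0,0],"jaw":1}]' 20
python3 -m pendant '[{"dp":[-0.3,-0.94,0],"rotation":[0,0,0],"jaw":1},{"dp":[-0.3,-0.94,0],"rotation":[0,0,0],"jaw":1},{"dp":[-0.3,-0.94,0],"rotation":[0,0,0],"jaw":1},{"dp":[-0.3,-0.94,0],"rotation":[0,0,0],"jaw":1},{"dp":[-0.3,-0.94,0],"rotation":[0,0,0],"jaw":1}]'
cat > go.py <<'E'
import sys,numpy as np
from bench import r
from scipy.spatial.transform import Rotation as R
s=r.read_state(); x,y,z,a=map(float,sys.argv[1:5])  # target TCP, closing-line heading (deg)
M=R.from_quat(s['eef_rot']).as_matrix(); d=np.array([x,y,z])-s['ee_pos']
h=np.degrees(np.arctan2(M[1,1],M[0,1]))
ax,ay=np.degrees([M[0,2],M[1,2]])
print('t',s['time'],'pos',np.round(s['ee_pos'],4),'heading',h.round(2),'tilt deg',ax.round(2),ay.round(2))
print('dp',(M.T@d/.15).round(3),'rotz(cw+)',((((h-a)+180)%360-180)/360).round(4),'levelling rot',(M.T@np.cross(M[:,2],[0,0,-1])/2/np.pi).round(4))
print('q',np.round(s['joint_positions'],2),'F',np.round(s['ft_force'],1),'T',np.round(s['torque'],2),'w',round(s['width'],4),'g',round(s['grip_force'],1))
E
python3 go.py 0.5075 -0.2173 0.130 78
```

```text
time: 1.98
ee_pos: [0.4856, 0.0895, 0.2223]
eef_rot: [0.121, 0.993, -0.0, -0.0]
ft_force: [0.4, 0.8, 0.3]
width: 0.0869
grip_force: 0.0
time: 2.6
ee_pos: [0.4953, -0.0566, 0.2223]
eef_rot: [0.119, 0.993, 0.0, -0.0]
ft_force: [-0.6, 0.5, 0.1]
width: 0.0871
grip_force: 0.0
t 2.6 pos [ 0.4953 -0.0566  0.2223] heading 76.31 tilt deg -0.02 0.03
dp [-0.333 -1.022  0.615] rotz(cw+) -0.0047 levelling rot [ 0.0001 -0.0001 -0.    ]
q [-0.57  0.04  0.61  1.82 -0.02  1.3   1.38] F [-0.6  0.5  0.1] T [0.03 0.01 0.01] w 0.0871 g 0.0
```

```bash

python3 -m pendant '[{"dp":[-0.333,-1,0.1],"rotation":[0,0,-0.0047],"jaw":1},{"dp":[-0.333,-1,0.1],"rotation":[0,0,-0.0047],"jaw":1},{"dp":[-0.333,-1,0.3],"rotation":[0,0,-0.0047],"jaw":1},{"dp":[-0.333,-1,0.61],"rotation":[0,0,-0.0047],"jaw":1},{"dp":[-0.333,-1,0.61],"rotation":[0,0,-0.0047],"jaw":1},{"dp":[-0.333,-1,0.61],"rotation":[0,0,-0.0047],"jaw":1}]'
python3 go.py 0.5075 -0.2173 0.070 78
```

```text
time: 3.35
ee_pos: [0.5088, -0.2159, 0.1324]
eef_rot: [0.105, 0.994, 0.0, 0.001]
ft_force: [0.7, -0.4, 1.6]
width: 0.0869
grip_force: 0.0
t 3.35 pos [ 0.5088 -0.2159  0.1324] heading 77.92 tilt deg 0.07 0.01
dp [ 0.007 -0.011  0.416] rotz(cw+) -0.0002 levelling rot [0.0001 0.0002 0.    ]
q [-0.31  0.29  0.74  1.8  -0.22  1.13  1.86] F [ 0.7 -0.4  1.6] T [-0.04  0.01  0.01] w 0.0869 g 0.0
```

```bash

python3 -m pendant '[{"dp":[0.005,-0.011,0.2],"rotation":[0,0,0],"jaw":1},{"dp":[0.005,-0.011,0.416],"rotation":[0,0,0],"jaw":1},{"dp":[0.005,-0.011,0.416],"rotation":[0,0,0],"jaw":1},{"dp":[0.005,-0.011,0.416],"rotation":[0,0,0],"jaw":1}]'
python3 -c "
from bench import camera;import cv2,numpy as np
a=camera('scene')['image'][200:330,130:290];b=camera('top')['image'][165:295,290:450]
cv2.imwrite('pics/k1.png',cv2.resize(np.hstack([a,b])[:,:,::-1],None,fx=2.5,fy=2.5,interpolation=cv2.INTER_CUBIC))"
python3 go.py 0.5075 -0.2173 0.070 78
```

```text
time: 3.85
ee_pos: [0.5079, -0.2188, 0.0708]
eef_rot: [0.106, 0.994, 0.0, 0.001]
ft_force: [0.2, -0.1, 0.9]
width: 0.0872
grip_force: 0.0
t 3.95 pos [ 0.5078 -0.2189  0.0706] heading 77.81 tilt deg 0.17 -0.01
dp [0.004 0.01  0.004] rotz(cw+) -0.0005 levelling rot [ 0.0001  0.0005 -0.    ]
q [-0.27  0.37  0.71  1.86 -0.29  1.01  1.92] F [ 0.6 -0.1  0.4] T [ 0.01 -0.02  0.  ] w 0.087 g 0.0
```

View pics/k1.png

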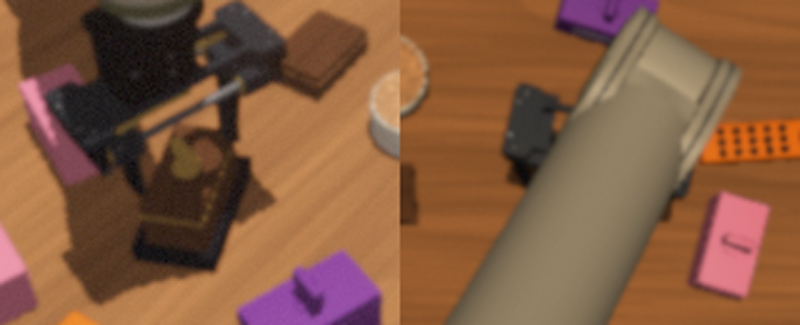

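The fingers straddle the wing (crop at 185,155) on either side of the box top and touch nothing. Closing on it now.

```bash

python3 -m pendant '[{"dp":[0,0.01,0],"rotation":[0,0,0],"jaw":0},{"dp":[0,0.01,0],"rotation":[0,0,0],"jaw":0},{"dp":[0,0.01,0],"rotation":[0,0,0],"jaw":0},{"dp":[0,0.01,0],"rotation":[0,0,0],"jaw":0},{"dp":[0,0.01,0],"rotation":[0,0,0],"jaw":0},{"dp":[0,0.01,0],"rotation":[0,0,0],"jaw":0}]' 25
python3 go.py 0.5075 -0.2173 0.070 58
```

```text
time: 4.7
ee_pos: [0.5068, -0.2174, 0.0686]
eef_rot: [0.106, 0.994, 0.0, -0.0]
ft_force: [0.3, 0.6, 0.7]
width: 0.0349
grip_force: 0.0
t 4.7 pos [ 0.5068 -0.2174  0.0686] heading 77.78 tilt deg -0.0 0.0
dp [-0.005  0.001 -0.009] rotz(cw+) 0.055 levelling rot [ 0. -0. -0.]
q [-0.27  0.37  0.71  1.86 -0.29  1.01  1.91] F [0.3 0.6 0.7] T [ 0.01 -0.02  0.02] w 0.0349 g 0.0
```

```bash

python3 -m pendant '[{"dp":[0,0,-0.01],"rotation":[0,0,0],"jaw":0},{"dp":[0,0,-0.01],"rotation":[0,0,0],"jaw":0},{"dp":[0,0,-0.01],"rotation":[0,0,0],"jaw":0},{"dp":[0,0,-0.01],"rotation":[0,0,0],"jaw":0},{"dp":[0,0,-0.01],"rotation":[0,0,0],"jaw":0}]' 25
python3 go.py 0.5075 -0.2173 0.070 58
```

```text
time: 5.32
ee_pos: [0.5068, -0.2174, 0.0702]
eef_rot: [0.106, 0.994, -0.0, 0.0]
ft_force: [0.1, -0.4, 0.9]
width: 0.0098
grip_force: 25.0
t 5.325 pos [ 0.5068 -0.2174  0.0702] heading 77.78 tilt deg 0.01 -0.0
dp [-0.004  0.002  0.001] rotz(cw+) 0.0549 levelling rot [-0.  0.  0.]
q [-0.27  0.37  0.71  1.86 -0.28  1.01  1.91] F [ 0.1 -0.4  0.9] T [-0.14  0.11  0.03] w 0.0098 g 25.0
```

Wing held at 9.8 mm. First partial turn: 58° clockwise.

```bash

python3 -m pendant '[{"dp":[0,0,0],"rotation":[0,0,0.02],"jaw":0},{"dp":[0,0,0],"rotation":[0,0,0.04],"jaw":0},{"dp":[0,0,0],"rotation":[0,0,0.06],"jaw":0},{"dp":[0,0,0],"rotation":[0,0,0.08],"jaw":0},{"dp":[0,0,0],"rotation":[0,0,0.1],"jaw":0},{"dp":[0,0,0],"rotation":[0,0,0.12],"jaw":0},{"dp":[0,0,0],"rotation":[0,0,0.14],"jaw":0},{"dp":[0,0,0],"rotation":[0,0,0.16],"jaw":0}]' 25
python3 go.py 0.5068 -0.2174 0.070 -87
```

```text
time: 6.32
ee_pos: [0.5079, -0.2164, 0.0703]
eef_rot: [0.574, 0.819, 0.001, 0.0]
ft_force: [3.0, 2.4, 2.0]
width: 0.01
grip_force: 25.0
t 6.325 pos [ 0.5079 -0.2164  0.0703] heading 20.01 tilt deg 0.09 0.06
dp [-0.004 -0.009  0.002] rotz(cw+) 0.2972 levelling rot [ 0.0003 -0.0001 -0.    ]
q [-0.43  0.44  0.92  1.87 -0.41  1.04  1.01] F [3.  2.4 2. ] T [ 0.52 -0.7   0.08] w 0.01 g 25.0
```

```bash

python3 -m pendant '[{"dp":[0,0,0],"rotation":[0,0,0.02],"jaw":0},{"dp":[0,0,0],"rotation":[0,0,0.04],"jaw":0},{"dp":[0,0,0],"rotation":[0,0,0.06],"jaw":0},{"dp":[0,0,0],"rotation":[0,0,0.08],"jaw":0},{"dp":[0,0,0],"rotation":[0,0,0.1],"jaw":0},{"dp":[0,0,0],"rotation":[0,0,0.12],"jaw":0},{"dp":[0,0,0],"rotation":[0,0,0.14],"jaw":0},{"dp":[0,0,0],"rotation":[0,0,0.16],"jaw":0}]' 25
python3 go.py 0.5068 -0.2174 0.070 -87
```

```text
time: 7.32
ee_pos: [0.5085, -0.2168, 0.0705]
eef_rot: [0.897, 0.442, 0.001, 0.001]
ft_force: [5.5, -0.1, -0.5]
width: 0.0101
grip_force: 25.0
t 7.325 pos [ 0.5085 -0.2168  0.0705] heading -37.59 tilt deg 0.16 0.0
dp [-0.01  -0.006  0.003] rotz(cw+) 0.1373 levelling rot [ 0.0003 -0.0003  0.    ]
q [-0.58  0.57  1.15  1.87 -0.59  1.09  0.14] F [ 5.5 -0.1 -0.5] T [-0.03 -1.13  0.08] w 0.0101 g 25.0
```

```bash

python3 -m pendant '[{"dp":[0,0,0],"rotation":[0,0,0.02],"jaw":0},{"dp":[0,0,0],"rotation":[0,0,0.04],"jaw":0},{"dp":[0,0,0],"rotation":[0,0,0.06],"jaw":0},{"dp":[0,0,0],"rotation":[0,0,0.08],"jaw":0},{"dp":[0,0,0],"rotation":[0,0,0.09],"jaw":0},{"dp":[0,0,0],"rotation":[0,0,0.09],"jaw":0}]' 25
python3 go.py 0.5068 -0.2174 0.070 -87
```

```text
time: 8.07
ee_pos: [0.5081, -0.2173, 0.0705]
eef_rot: [0.984, 0.176, 0.001, 0.0]
ft_force: [5.4, -0.0, 2.1]
width: 0.01
grip_force: 25.0
t 8.075 pos [ 0.5081 -0.2173  0.0705] heading -69.75 tilt deg 0.12 -0.04
dp [-0.008 -0.002  0.003] rotz(cw+) 0.0479 levelling rot [ 0.0002 -0.0003 -0.    ]
q [-0.63  0.66  1.25  1.87 -0.7   1.14 -0.33] F [ 5.4 -0.   2.1] T [-0.1  -1.13 -0.01] w 0.01 g 25.0
```

Regrip: open, turn back 180°, and close again.

```bash

python3 -m pendant '[{"dp":[0,0,0],"rotation":[0,0,0],"jaw":0.7},{"dp":[0,0,0],"rotation":[0,0,0],"jaw":0.7},{"dp":[0,0,0],"rotation":[0,0,0],"jaw":0.7},{"dp":[0,0,0],"rotation":[0,0,0],"jaw":0.7},{"dp":[0,0,0],"rotation":[0,0,0],"jaw":0.7},{"dp":[0,0,0],"rotation":[0,0,0],"jaw":0.7},{"dp":[0,0,0],"rotation":[0,0,0],"jaw":0.7}]' 25
python3 -m pendant '[{"dp":[0,0,0],"rotation":[0,0,-0.025],"jaw":0.7},{"dp":[0,0,0],"rotation":[0,0,-0.05],"jaw":0.7},{"dp":[0,0,0],"rotation":[0,0,-0.075],"jaw":0.7},{"dp":[0,0,0],"rotation":[0,0,-0.1],"jaw":0.7},{"dp":[0,0,0],"rotation":[0,0,-0.125],"jaw":0.7},{"dp":[0,0,0],"rotation":[0,0,-0.15],"jaw":0.7},{"dp":[0,0,0],"rotation":[0,0,-0.175],"jaw":0.7},{"dp":[0,0,0],"rotation":[0,0,-0.2],"jaw":0.7}]'
python3 go.py 0.5068 -0.2174 0.070 110.25
```

```text
time: 8.95
ee_pos: [0.5068, -0.2174, 0.0701]
eef_rot: [0.985, 0.175, -0.0, -0.0]
ft_force: [-0.4, -0.7, -0.7]
width: 0.0602
grip_force: 0.0
time: 9.95
ee_pos: [0.5067, -0.2174, 0.0701]
eef_rot: [0.692, 0.722, 0.0, 0.0]
ft_force: [-0.2, -0.1, -0.7]
width: 0.0605
grip_force: 0.0
t 9.95 pos [ 0.5067 -0.2174  0.0701] heading 2.47 tilt deg 0.0 0.0
dp [0.    0.    0.001] rotz(cw+) -0.2994 levelling rot [ 0. -0.  0.]
q [-0.47  0.47  0.98  1.87 -0.45  1.05  0.73] F [-0.2 -0.1 -0.7] T [-0.1   0.04  0.05] w 0.0605 g 0.0
```

```bash

python3 -m pendant '[{"dp":[0,0,0],"rotation":[0,0,-0.025],"jaw":0.7},{"dp":[0,0,0],"rotation":[0,0,-0.05],"jaw":0.7},{"dp":[0,0,0],"rotation":[0,0,-0.075],"jaw":0.7},{"dp":[0,0,0],"rotation":[0,0,-0.1],"jaw":0.7},{"dp":[0,0,0],"rotation":[0,0,-0.125],"jaw":0.7},{"dp":[0,0,0],"rotation":[0,0,-0.15],"jaw":0.7},{"dp":[0,0,0],"rotation":[0,0,-0.175],"jaw":0.7},{"dp":[0,0,0],"rotation":[0,0,-0.2],"jaw":0.7}]'
python3 go.py 0.5068 -0.2174 0.070 110.25
```

```text
time: 10.95
ee_pos: [0.5067, -0.2175, 0.0701]
eef_rot: [0.135, 0.991, 0.0, -0.0]
ft_force: [1.1, 0.4, 0.4]
width: 0.0611
grip_force: 0.0
t 10.95 pos [ 0.5067 -0.2175  0.0701] heading 74.46 tilt deg -0.01 0.0
dp [-0.001  0.001  0.001] rotz(cw+) -0.0994 levelling rot [-0. -0.  0.]
q [-0.27  0.37  0.71  1.86 -0.28  1.01  1.85] F [1.1 0.4 0.4] T [ 0.04  0.05 -0.  ] w 0.0611 g 0.0
```

```bash

python3 -m pendant '[{"dp":[0,0,0],"rotation":[0,0,-0.025],"jaw":0.7},{"dp":[0,0,0],"rotation":[0,0,-0.05],"jaw":0.7},{"dp":[0,0,0],"rotation":[0,0,-0.075],"jaw":0.7},{"dp":[0,0,0],"rotation":[0,0,-0.099],"jaw":0.7},{"dp":[0,0,0],"rotation":[0,0,-0.099],"jaw":0.7}]'
python3 -m pendant '[{"dp":[0,0,0],"rotation":[0,0,0],"jaw":0},{"dp":[0,0,0],"rotation":[0,0,0],"jaw":0},{"dp":[0,0,0],"rotation":[0,0,0],"jaw":0},{"dp":[0,0,0],"rotation":[0,0,0],"jaw":0},{"dp":[0,0,0],"rotation":[0,0,0],"jaw":0},{"dp":[0,0,0],"rotation":[0,0,0],"jaw":0},{"dp":[0,0,0],"rotation":[0,0,0],"jaw":0},{"dp":[0,0,0],"rotation":[0,0,0],"jaw":0}]' 25
python3 go.py 0.5068 -0.2174 0.070 110.25
```

```text
time: 11.58
ee_pos: [0.5067, -0.2175, 0.0701]
eef_rot: [-0.171, 0.985, 0.0, 0.0]
ft_force: [-0.3, 0.6, 0.1]
width: 0.0613
grip_force: 0.0
time: 12.58
ee_pos: [0.5069, -0.2175, 0.0701]
eef_rot: [-0.172, 0.985, -0.0, 0.0]
ft_force: [0.8, -0.6, -1.7]
width: 0.0098
grip_force: 25.0
t 12.575 pos [ 0.5069 -0.2175  0.0701] heading 109.82 tilt deg 0.01 -0.01
dp [0.    0.001 0.001] rotz(cw+) -0.0012 levelling rot [-0.  0.  0.]
q [-0.17  0.35  0.59  1.86 -0.22  1.01  2.42] F [ 0.8 -0.6 -1.7] T [-0.14 -0.25  0.  ] w 0.0098 g 25.0
```

```bash

python3 -m pendant '[{"dp":[0,0,0],"rotation":[0,0,0.025],"jaw":0},{"dp":[0,0,0],"rotation":[0,0,0.05],"jaw":0},{"dp":[0,0,0],"rotation":[0,0,0.075],"jaw":0},{"dp":[0,0,0],"rotation":[0,0,0.1],"jaw":0},{"dp":[0,0,0],"rotation":[0,0,0.125],"jaw":0},{"dp":[0,0,0],"rotation":[0,0,0.15],"jaw":0},{"dp":[0,0,0],"rotation":[0,0,0.175],"jaw":0},{"dp":[0,0,0],"rotation":[0,0,0.2],"jaw":0}]' 25
python3 go.py 0.5068 -0.2174 0.070 23
python3 -m pendant '[{"dp":[0,0,0],"rotation":[0,0,0.01],"jaw":0},{"dp":[0,0,0],"rotation":[0,0,0.02],"jaw":0},{"dp":[0,0,0],"rotation":[0,0,0.03],"jaw":0}]' 25
python3 go.py 0.5068 -0.2174 0.070 23
```

```text
time: 13.58
ee_pos: [0.5067, -0.2177, 0.0702]
eef_rot: [0.442, 0.897, -0.0, 0.0]
ft_force: [1.0, -1.4, -1.4]
width: 0.01
grip_force: 25.0
t 13.575 pos [ 0.5067 -0.2177  0.0702] heading 37.52 tilt deg -0.0 -0.02
dp [0.001 0.002 0.001] rotz(cw+) 0.0403 levelling rot [-0.  0. -0.]
q [-0.37  0.41  0.84  1.86 -0.35  1.02  1.27] F [ 1.  -1.4 -1.4] T [-0.35 -0.02  0.11] w 0.01 g 25.0
time: 13.95
ee_pos: [0.5066, -0.2177, 0.0701]
eef_rot: [0.523, 0.852, -0.0, 0.0]
ft_force: [-1.7, -1.5, -1.3]
width: 0.0096
grip_force: 25.0
t 13.95 pos [ 0.5066 -0.2177  0.0701] heading 26.9 tilt deg -0.01 -0.02
dp [0.001 0.002 0.001] rotz(cw+) 0.0108 levelling rot [-0.0001  0.      0.    ]
q [-0.4   0.42  0.88  1.87 -0.38  1.03  1.1 ] F [-1.7 -1.5 -1.3] T [-0.5   0.12  0.1 ] w 0.0096 g 25.0
```

```bash

python3 -m pendant '[{"dp":[0,0,0],"rotation":[0,0,0.007],"jaw":0},{"dp":[0,0,0],"rotation":[0,0,0.014],"jaw":0},{"dp":[0,0,0],"rotation":[0,0,0.014],"jaw":0}]' 25
python3 go.py 0.5068 -0.2174 0.070 23
```

```text
time: 14.32
ee_pos: [0.5067, -0.2176, 0.0701]
eef_rot: [0.559, 0.829, -0.0, 0.0]
ft_force: [0.0, -1.3, -0.0]
width: 0.01
grip_force: 25.0
t 14.325 pos [ 0.5067 -0.2176  0.0701] heading 21.99 tilt deg -0.01 -0.02
dp [0.001 0.001 0.001] rotz(cw+) -0.0028 levelling rot [-0.0001  0.      0.    ]
q [-0.41  0.43  0.89  1.87 -0.39  1.03  1.03] F [ 0.  -1.3 -0. ] T [-0.44  0.08  0.07] w 0.01 g 25.0
```

```bash

python3 -m pendant '[{"dp":[0,0,0],"rotation":[0,0,0.006],"jaw":0},{"dp":[0,0,0],"rotation":[0,0,0.012],"jaw":0},{"dp":[0,0,0],"rotation":[0,0,0.012],"jaw":0}]' 25
python3 go.py 0.5068 -0.2174 0.070 23
```

```text
time: 14.7
ee_pos: [0.5073, -0.2176, 0.0703]
eef_rot: [0.59, 0.807, -0.0, 0.001]
ft_force: [3.1, -3.7, -2.6]
width: 0.01
grip_force: 25.7
t 14.7 pos [ 0.5073 -0.2176  0.0703] heading 17.65 tilt deg 0.05 -0.04
dp [ 0.002 -0.003  0.002] rotz(cw+) -0.0149 levelling rot [0.0001 0.0002 0.    ]
q [-0.42  0.44  0.91  1.87 -0.4   1.03  0.96] F [ 3.1 -3.7 -2.6] T [-0.9  -0.77  0.45] w 0.01 g 25.7
```

The torque jumped from 0.1 to 0.45 N m, so the key is at its stop. I'll release it, rise and check.

```bash

python3 -m pendant '[{"dp":[0,0,0],"rotation":[0,0,-0.008],"jaw":0},{"dp":[0,0,0],"rotation":[0,0,-0.008],"jaw":1},{"dp":[0,0,0],"rotation":[0,0,-0.008],"jaw":1},{"dp":[0,0,0],"rotation":[0,0,-0.008],"jaw":1},{"dp":[0,0,0],"rotation":[0,0,-0.008],"jaw":1},{"dp":[0,0,-0.3],"rotation":[0,0,-0.008],"jaw":1},{"dp":[0,0,-0.6],"rotation":[0,0,-0.008],"jaw":1},{"dp":[0,0,-0.6],"rotation":[0,0,-0.008],"jaw":1}]' 25
python3 -m pendant '[{"dp":[0,0,-0.6],"rotation":[0,0,0],"jaw":1},{"dp":[0,0,-0.6],"rotation":[0,0,0],"jaw":1},{"dp":[0,0,-0.6],"rotation":[0,0,0],"jaw":1}]' 25
python3 - <<'E'
from h import *
from bench import camera
c=camera('scene');P=cloud(c);Q=P[200:330,130:290].reshape(-1,3)
n=np.linalg.norm(Q[:,:2]-[.509,-.218],axis=1)<.085
for lo,hi in ((.054,.07),(.075,.1),(.015,.027)):
    S=Q[n&(Q[:,2]>lo)&(Q[:,2]<hi)];print(lo,rect(S))
cv2.imwrite('pics/k2.png',cv2.resize(c['image'][200:330,130:290,::-1],None,fx=4,fy=4,interpolation=cv2.INTER_CUBIC))
E
python3 go.py 0.507 -0.2174 0.070 28
```

```text
time: 15.7
ee_pos: [0.5084, -0.2182, 0.1631]
eef_rot: [0.57, 0.822, 0.001, 0.002]
ft_force: [0.3, 0.6, 0.0]
width: 0.0718
grip_force: 0.0
time: 16.08
ee_pos: [0.5075, -0.2176, 0.2512]
eef_rot: [0.57, 0.822, 0.001, 0.001]
ft_force: [0.3, -0.6, -0.7]
width: 0.0869
grip_force: 0.0
0.054 c=(508.8,-217.4) short=57.9 along 26.5deg long=108.3 n=908 med=(515.3,-226.4)
0.075 c=(508.4,-217.4) short=10.6 along 21.1deg long=33.9 n=97 med=(510.9,-219.0)
0.015 c=(510.0,-217.7) short=77.0 along 27.5deg long=125.9 n=459 med=(533.8,-248.5)
t 16.125 pos [ 0.5069 -0.2172  0.2498] heading 20.56 tilt deg 0.02 0.03
dp [-2.000e-03 -1.000e-03  1.199e+00] rotz(cw+) -0.0207 levelling rot [ 0.0001 -0.      0.    ]
q [-0.55  0.22  1.02  1.66 -0.19  1.37  0.86] F [-0.5 -0.6 -0.8] T [-0.07  0.02  0.04] w 0.0867 g 0.0
```

View pics/k2.png

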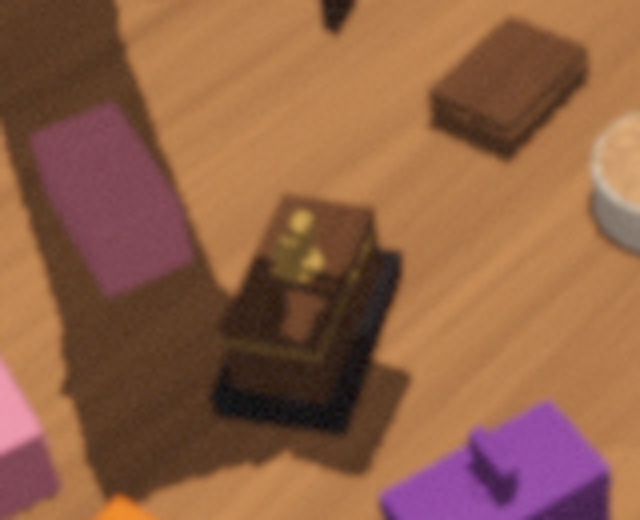

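The picture shows the key wing (300,245) lying along the box's length. It measures 5° off the box's long axis, which matches 4.8 rad, and the box is still seated. Next I'll go down astride the box's long sides.

```bash

python3 -m pendant '[{"dp":[0,0,0.3],"rotation":[0,0,-0.018],"jaw":1},{"dp":[0,0,0.6],"rotation":[0,0,-0.018],"jaw":1},{"dp":[0,0,0.8],"rotation":[0,0,-0.018],"jaw":1},{"dp":[0,0,0.9],"rotation":[0,0,-0.018],"jaw":1},{"dp":[0,0,0.9],"rotation":[0,0,-0.018],"jaw":1}]' 25
python3 go.py 0.507 -0.2174 0.027 27
```

```text
time: 16.75
ee_pos: [0.506, -0.2173, 0.1141]
eef_rot: [0.522, 0.853, -0.001, -0.001]
ft_force: [-0.6, 0.5, 1.0]
width: 0.0873
grip_force: 0.0
t 16.75 pos [ 0.506  -0.2173  0.1141] heading 27.0 tilt deg -0.14 0.01
dp [-0.005  0.007  0.58 ] rotz(cw+) 0.0 levelling rot [-0.0003 -0.0002 -0.    ]
q [-0.45  0.37  0.93  1.83 -0.33  1.11  1.07] F [-0.6  0.5  1. ] T [-0.06  0.04  0.02] w 0.0873 g 0.0
```

```bash

python3 -m pendant '[{"dp":[0,0,0.15],"rotation":[0,0,0],"jaw":1},{"dp":[0,0,0.3],"rotation":[0,0,0],"jaw":1},{"dp":[0,0,0.45],"rotation":[0,0,0],"jaw":1},{"dp":[0,0,0.56],"rotation":[0,0,0],"jaw":1},{"dp":[0,0,0.56],"rotation":[0,0,0],"jaw":1},{"dp":[0,0,0.56],"rotation":[0,0,0],"jaw":1}]' 25
python3 go.py 0.507 -0.2174 0.027 27
```

```text
time: 17.5
ee_pos: [0.5074, -0.2177, 0.032]
eef_rot: [0.522, 0.853, 0.0, 0.001]
ft_force: [0.0, -0.5, -0.4]
width: 0.0871
grip_force: 0.0
t 17.5 pos [ 0.5074 -0.2177  0.032 ] heading 27.02 tilt deg 0.07 -0.02
dp [ 0.003 -0.001  0.034] rotz(cw+) 0.0 levelling rot [ 0.0001  0.0001 -0.    ]
q [-0.37  0.49  0.85  1.89 -0.44  0.96  1.15] F [ 0.  -0.5 -0.4] T [-0.01  0.04 -0.04] w 0.0871 g 0.0
```

```bash

python3 -m pendant '[{"dp":[0,0,0.03],"rotation":[0,0,0],"jaw":1},{"dp":[0,0,0.03],"rotation":[0,0,0],"jaw":0.2},{"dp":[0,0,0.03],"rotation":[0,0,0],"jaw":0.2},{"dp":[0,0,0.03],"rotation":[0,0,0],"jaw":0.2},{"dp":[0,0,0.03],"rotation":[0,0,0],"jaw":0.2},{"dp":[0,0,0.03],"rotation":[0,0,0],"jaw":0.2},{"dp":[0,0,0.03],"rotation":[0,0,0],"jaw":0.2},{"dp":[0,0,0.03],"rotation":[0,0,0],"jaw":0.2}]' 30
python3 go.py 0.507 -0.2174 0.127 27
```

```text
time: 18.5
ee_pos: [0.507, -0.2172, 0.0267]
eef_rot: [0.522, 0.853, 0.0, 0.0]
ft_force: [1.4, 2.2, 1.8]
width: 0.0559
grip_force: 29.9
t 18.5 pos [ 0.507  -0.2172  0.0267] heading 27.03 tilt deg 0.02 0.02
dp [-0.001 -0.001 -0.669] rotz(cw+) 0.0001 levelling rot [ 0.0001 -0.     -0.    ]
q [-0.37  0.49  0.84  1.89 -0.45  0.95  1.16] F [1.4 2.2 1.8] T [ 0.31 -0.15  0.1 ] w 0.0559 g 29.9
```

Box held at 55.9 mm across its sides. Lifting straight up by 100 mm.

```bash

python3 -m pendant '[{"dp":[0,0,-0.04],"rotation":[0,0,0],"jaw":0.2},{"dp":[0,0,-0.1],"rotation":[0,0,0],"jaw":0.2},{"dp":[0,0,-0.2],"rotation":[0,0,0],"jaw":0.2},{"dp":[0,0,-0.3],"rotation":[0,0,0],"jaw":0.2},{"dp":[0,0,-0.4],"rotation":[0,0,0],"jaw":0.2},{"dp":[0,0,-0.5],"rotation":[0,0,0],"jaw":0.2},{"dp":[0,0,-0.6],"rotation":[0,0,0],"jaw":0.2},{"dp":[0,0,-0.67],"rotation":[0,0,0],"jaw":0.2}]' 30
python3 -m pendant '[{"dp":[0,0,0],"rotation":[0,0,0],"jaw":0.2},{"dp":[0,0,0],"rotation":[0,0,0],"jaw":0.2},{"dp":[0,0,0],"rotation":[0,0,0],"jaw":0.2},{"dp":[0,0,0],"rotation":[0,0,0],"jaw":0.2},{"dp":[0,0,0],"rotation":[0,0,0],"jaw":0.2},{"dp":[0,0,0],"rotation":[0,0,0],"jaw":0.2},{"dp":[0,0,0],"rotation":[0,0,0],"jaw":0.2},{"dp":[0,0,0],"rotation":[0,0,0],"jaw":0.2}]' 30
python3 go.py 0.507 -0.2174 0.127 27
python3 - <<'E'
from bench import camera
import cv2
c=camera('scene');cv2.imwrite('pics/l.png',cv2.resize(c['image'][160:330,130:330,::-1],None,fx=3.5,fy=3.5,interpolation=cv2.INTER_CUBIC))
E
```

```text
time: 19.5
ee_pos: [0.507, -0.2174, 0.1282]
eef_rot: [0.522, 0.853, 0.0, 0.0]
ft_force: [-1.0, 0.1, -5.1]
width: 0.0556
grip_force: 30.0
time: 20.5
ee_pos: [0.5068, -0.2174, 0.1271]
eef_rot: [0.522, 0.853, 0.0, -0.0]
ft_force: [-0.4, -0.3, -4.0]
width: 0.0559
grip_force: 30.0
t 20.5 pos [ 0.5068 -0.2174  0.1271] heading 27.02 tilt deg -0.0 0.01
dp [-0.001  0.001  0.001] rotz(cw+) 0.0001 levelling rot [ 0. -0.  0.]
q [-0.46  0.35  0.95  1.82 -0.31  1.13  1.06] F [-0.4 -0.3 -4. ] T [-0.06  0.02  0.04] w 0.0559 g 30.0
```

View pics/l.png

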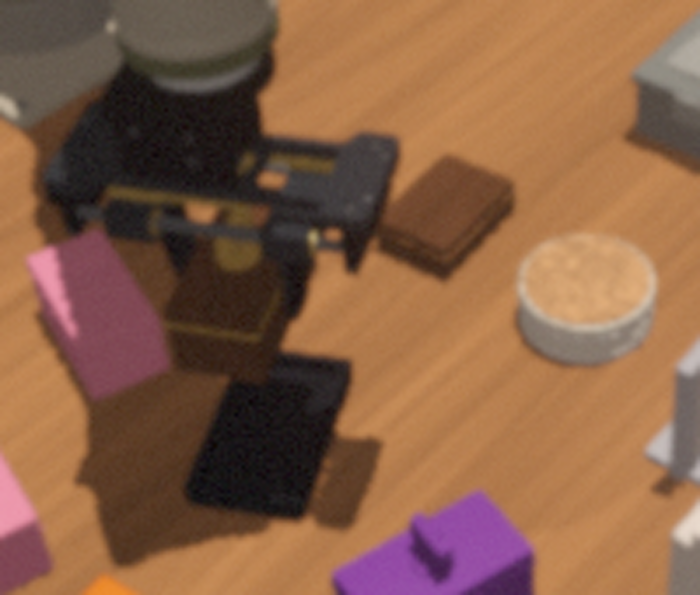

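The picture shows the box (225,310) held level between the fingers, above the empty stand (270,440), with the neighbouring objects where they were. The wrist carries about 4 N, which matches the box's weight. Handing in.

```bash
python3 -c "
from bench import r
print(r.close_job())"
```

```text
the job is handed in; nothing more can be done
None
```

I wound the key to its stop in several partial turns with one regrip, then lifted the box by its long sides. It is held level and steady about 10 cm above the stand and handed in, though no verdict was returned and I could not see the stop pin.

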